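# Tip the standing board over and lay it along the saw fence

### The arm

A 7-joint arm with a two-finger parallel gripper is mounted at the origin on the work surface; the furniture and walls round the work are solid. World frame = base frame: x ahead of the robot, y to its left, z up, the work surface at z = 0. Lengths are in m, angles in degrees, forces in N, time in s.
With the tool pointing down it reaches from about 0.35 to 0.9 m from the base axis. Payload 19.9 kg.
Tool frame: the origin (TCP) lies at the very end of the fingers, on their centre line; the grasp point (between the pads) lies 19 mm behind it; z points along the fingers, y is the line along which they close (so a half turn about z gives the same grasp; the last joint's range is limited). The gripper opens to 94 mm and grips with 3 to 60 N. Pads are 16 mm wide; open, the fingers measure 119 mm over their backs; the gripper's body (75 mm by 177 mm) begins 78 mm behind the grasp point.
Start: joints at [-77.779, 23.915, -0.59, 92.452, 0.269, 63.638, -3.037], TCP at [0.158, 0.605, 0.205] pointing down, gripper open.
Joint ranges: [-161.28, 161.28], [-22.2, 115.67], [-73.04, 71.86], [3.21, 147.25], [-68.34, 248.33], [10.77, 114.83], [-161.83, 161.83]. Speed limits (degrees/s): [108.29, 108.29, 136.94, 136.94, 172.46, 172.46, 172.46].

### API

Orientations are given as a 3x3 rotation matrix whose columns are the frame's x, y, z axes.
In Python, from workcell import r gives the robot as it stands. The module is installed in compiled form; this text tells all that it offers.
- The arm moves only by the tool creep_tool, called after "Emit:" by a JSON object that holds its "api" and its "payload", one argument or row to a line. Schema: {"type":"object","properties":{"increments":{"type":"object","properties":{"jaw":{"type":"array","items":{"type":"number"},"minItems":1,"maxItems":12},"sx":{"type":"array","items":{"type":"number"},"minItems":1,"maxItems":12},"sy":{"type":"array","items":{"type":"number"},"minItems":1,"maxItems":12},"sz":{"type":"array","items":{"type":"number"},"minItems":1,"maxItems":12},"twist":{"type":"array","items":{"type":"number"},"minItems":1,"maxItems":12}},"additionalProperties":false,"required":["jaw","sx","sy","sz","twist"]},"clamp_n":{"type":"number"},"only":{"type":"string"},"quiet":{"type":"boolean"},"lines":{"type":"string"}},"required":["increments"],"additionalProperties":false}. increments is an object with one list for each field, all of the same length, 1 to 12, a row being the entries at one place: jaw (the opening from 0.0 (shut) to 1.0 (fully open)), sx, sy, sz (the shift in shares of the most that a row can go, 1 being 50 mm), twist (a turn about the tool's z in units of 5 degrees); each row shifts and turns the commanded pose from where the row before left it, along the tool's axes as they then stand; what a row does not reach is not made up. A row lasts 1/10 s, in which the tool goes at most 0.05 m and 8.59 degrees, less where a joint would pass 70% of its speed; a pose out of reach is approached as far as the arm can. The fingers move at their own pace and stop on an object; clamp_n is the grip in N (left out, the last holds). Time passes only in rows, so rows that do not move let the fingers close. The tool returns the time, the measured TCP pose, the force, the opening and the grip force at its end. only (a regular expression) keeps the lines of the reply that match it, lines (a string "A,B") keeps lines A to B, and quiet returns only ok. Input that does not fit is refused with a message, and nothing moves.
- r.state(): the state, without advancing time (a new reading comes with each control period).
- r.get_image(name): name is "side" or "top"; returns the picture (480x640x3 uint8, red, green, blue); there is no depth.
- r.camera_model(name): a dict with "intrinsics" (3x3 intrinsics, pixels), "k1" (the pictures are not rectified: a ray, as slopes to the right and down, at radius r is drawn at 1 + k1 r^2 times it, then the intrinsics apply), "R" (3x3) and "t" (3): a world point X has camera coordinates R X + t. Camera axes: x right, y down, z forward; pixel columns grow to the right and rows downward; lengths in m; the calibration is good to about 2 mm. A picture is of the moment at which its call begins. camera_model takes no time and is no camera call.
- r.sign_off(): hands the job in; it is judged then, once.
The state is a dict: "t": time; "joint_positions": joint angles; "qvel": joint speeds; "tau": joint torques, N m; "tcp_pos": TCP position; "orientation": TCP orientation; "contact_force": force on the tool from outside, world axes, zero at the start; "moment": the same for the moment, N m; "width": opening from 0.0 (shut) to 1.0 (fully open); "finger_force": force on a finger pad.
Only numpy, scipy, OpenCV 4.12 (cv2) and the standard library are available. Lean on these libraries where they do the work, as an engineer would, in place of code of your own. Each camera call takes 0.05 s, during which the arm holds its last target. There are 200 camera calls.

### The job

The tallest and slimmest of the three wooden offcuts stands on end in front of the aluminium fence. Push it over sideways with the fingertips so that it falls flat on the table on its broad face, then push it across until its whole long edge lies snug against the fence, not sticking out past either end of the fence. Do it all by gentle pushing: do not pinch, lift or carry the board, and leave everything else on the table where it is.

Things in the scene. Friction and masses are not known exactly. Their poses are not given: they have to be found in the camera images.
- board: slim spruce offcut, the tallest, 34 x 160 x 19 mm (x width, y length, z thickness), about 50 g, loose. Starts on end, y up, broad faces looking along the fence within 17 degrees, 50 to 75 mm (centre) off its front face. Leaned some 7 degrees it falls by itself. Origin at the centre of one broad face (z = 0; the other is at z = +19 mm)
- board_mid (a point): centre of the board's volume; its height is 80 mm standing and 9.5 mm lying flat
- board_head (a point): centre of the board's end face that is up at the start (80 mm from board_mid along the board's +y)
- board_foot (a point): centre of the board's end face that is down at the start (80 mm from board_mid along the board's -y)
- fence: aluminium fence profile, 420 mm long (x), 115 mm deep (y), 64 mm high (z), fixed to the table, running away from the robot. Origin at the centre of its underside; x runs along it, +y points out of its front face, to the robot's left. The front face is flat and upright at y = +57.5 mm; the board is best tipped towards the robot
- pine_block: pine offcut 45 x 120 x 28 mm, loose, standing on end on the table; a bystander. Origin at the middle of one broad face; y runs up its length
- oak_block: oak offcut 50 x 85 x 22 mm, loose, standing on end on the table; a bystander. Origin at the middle of one broad face; y runs up its length
- screw_box: grey flat sheet-metal tin with a closed lid, 80 x 113 x 36 mm, loose; a bystander. Origin under its centre
- masking_tape: roll of masking tape lying flat, 109 mm across, 19 mm high, loose; a bystander. Origin under its centre
- knob_screw: small knob screw standing upright, 19 mm across, 28 mm high, loose; a bystander to the left of the board. Origin under its centre
There are look-alikes about, which are no part of the job. What is shaped like the board but purple or yellow is not meant.

How it is judged:
By the outcome, as a careful person would: the job done as asked, in the order asked, and still so for the second after the job is handed in, with the robot touching nothing.
It also fails if it takes over 43 s, if anything falls off the work surface, if the arm or the gripper's body presses on something with over 40 N, if the wrist force passes 120 N, or if a joint passes its speed limit or range.

## Working session

There is one attempt and no reset: what is moved stays moved. The work goes in short steps, Python scripts to look and compute and a tool call to move; the robot and the scene stay as the last step left them, time stands still between calls to the robot, and variables do not carry over. Pictures are saved under pics/ and viewed, at most 10 in all, crops included, and the job is handed in when it is done.

```bash
mkdir -p pics; cat > h.py <<'E'
import numpy as np,cv2
from workcell import r
def snap(n,f):
    im=r.get_image(n); cv2.imwrite(f'pics/{f}.png',cv2.cvtColor(im,cv2.COLOR_RGB2BGR)); return im
def ray(n,u,v):
    m=r.camera_model(n);K=np.array(m["intrinsics"],float);R=np.array(m["R"]);t=np.array(m["t"])
    p=cv2.undistortPoints(np.array([[[u,v]]],float),K,np.array([m["k1"],0,0,0,0.]))[0,0]
    return -R.T@t, R.T@np.array([p[0],p[1],1])
def onz(n,u,v,z=0):
    c,d=ray(n,u,v); return c+d*(z-c[2])/d[2]
def tri(n1,p1,n2,p2):
    c,d=ray(n1,*p1);e,f=ray(n2,*p2); s=np.linalg.lstsq(np.c_[d,-f],e-c,rcond=None)[0]
    a,b=c+d*s[0],e+f*s[1]; return (a+b)/2,np.linalg.norm(a-b)
def proj(n,X):
    m=r.camera_model(n); 
    return cv2.projectPoints(np.array([X],float),cv2.Rodrigues(np.array(m["R"]))[0],np.array(m["t"]),np.array(m["intrinsics"],float),np.array([m["k1"],0,0,0,0.]))[0][0,0]
E
python3 -c "
from h import *
np.set_printoptions(precision=3,suppress=True)
for n in('side','top'):
  snap(n,n+'0'); print(ray(n,320,240)[0],ray(n,320,240)[1])
s=r.state();print(s['t'],s['tcp_pos'],s['orientation'])"
```

```text
[0.593 1.24  0.887] [-0.049 -0.844 -0.533]
[ 0.326 -0.041  1.408] [ 0.15   0.01  -0.989]
0.1 [0.157 0.605 0.205] [[-0.968  0.252 -0.   ]
 [ 0.252  0.968 -0.001]
 [-0.    -0.001 -1.   ]]
```

View pics/side0.png

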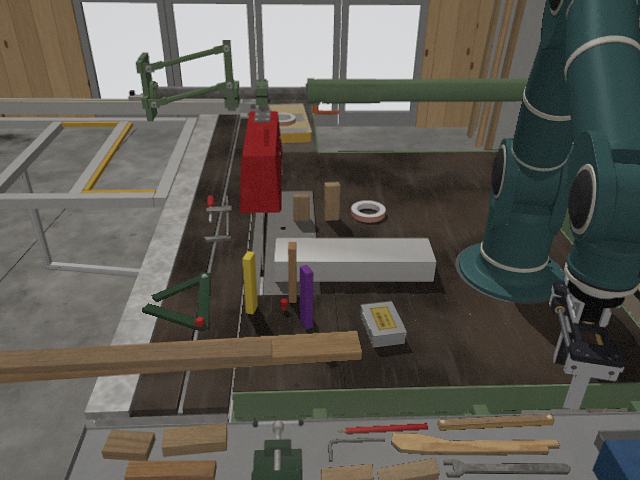

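View pics/top0.png

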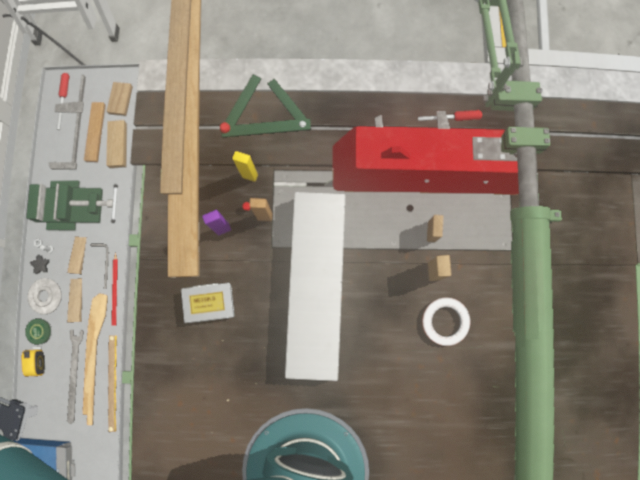

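The candidates for the board are:
- the brown slim one: side (292,272), top (261,209)
- yellow: side (250,283), top (245,166)
- purple: side (306,297), top (216,222)
- the shorter wood blocks: side (301,206) and (332,201), top (436,228) and (441,266)
- the loose timbers on the bench

I choose the brown slim one next to the white fence, with the red knob screw at side (284,305). Next I'll check it in a crop.

```bash
python3 -c "
import cv2,numpy as np
a=cv2.imread('pics/side0.png')[225:345,220:350];b=cv2.imread('pics/top0.png')[140:260,190:350]
a=cv2.resize(a,(390,360),interpolation=2);b=cv2.resize(b,(400,300),interpolation=2);b=cv2.copyMakeBorder(b,0,60,0,0,0)
cv2.imwrite('pics/crop0.png',np.hstack([a,b]))"
```

```text
(no output)
```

View pics/crop0.png

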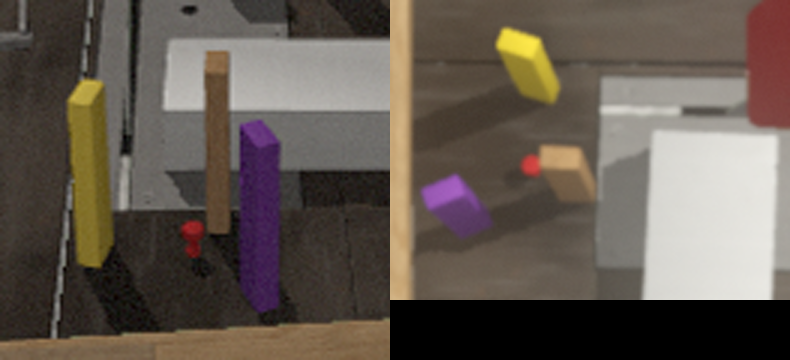

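The crop confirms it: a plain spruce board on end, broad face looking along the fence, with the knob screw just to its left and the purple and yellow boards nearby. Next I'll measure.

```bash
python3 - <<'E'
from h import *
np.set_printoptions(precision=3,suppress=True)
S=cv2.cvtColor(cv2.imread('pics/side0.png'),cv2.COLOR_BGR2RGB);T=cv2.cvtColor(cv2.imread('pics/top0.png'),cv2.COLOR_BGR2RGB)
def mask(I,kind,box):
    h=cv2.cvtColor(I,cv2.COLOR_RGB2HSV).astype(int);H,s,V=h[...,0],h[...,1],h[...,2]
    m={'board':(H>5)&(H<19)&(s>85)&(V>65)&(V<240),'yel':(H>22)&(H<35)&(s>150),'pur':(H>125)&(H<160)&(s>100),'red':((H<5)|(H>174))&(s>150),'white':(s<40)&(V>165)}[kind]
    o=np.zeros(m.shape,np.uint8);x0,y0,x1,y1=box;o[y0:y1,x0:x1]=m[y0:y1,x0:x1]
    n,l,st,c=cv2.connectedComponentsWithStats(o);k=1+st[1:,4].argmax();M=(l==k).astype(np.uint8)
    ct=cv2.findContours(M,0,2)[0][0];return ct[:,0],st[k],c[k]
for k,bs,bt in [('board',(283,235,300,310),(248,190,280,226)),('yel',(235,240,265,325),(228,145,262,190)),('pur',(296,255,318,335),(198,205,235,240)),('red',(277,293,290,318),(238,198,252,214)),('white',(268,235,440,284),(270,185,350,390))]:
    for n,I,b in (('side',S,bs),('top',T,bt)):
        c,st,ce=mask(I,k,b); ap=cv2.approxPolyDP(c.reshape(-1,1,2),1.6,True)[:,0]
        print(k,n,st,ap.tolist())
        if n=='top': print('  z=.16',[onz(n,*p,.16)[:2].round(3).tolist() for p in ap] if k!='white' else [onz(n,*p,.064)[:2].round(3).tolist() for p in ap]); print('  z=0',[onz(n,*p,0)[:2].round(3).tolist() for p in ap])
        else: print('  z=0',[onz(n,*p,0)[:2].round(3).tolist() for p in ap])
print('head',tri('side',(292.5,242.5),'top',(259,201.5)))
print('fence corner',tri('side',(434.,262),'top',(286,378)),tri('side',(275,262),'top',(295,194)))
for p in[(295,193),(344,194),(338,380),(286,378)]:print(onz('top',*p,.064))
E
```

```text
board side [288 242   9  61 451] [[289, 242], [289, 301], [295, 302], [295, 242]]
  z=0 [[0.602, -0.156], [0.603, 0.12], [0.588, 0.125], [0.584, -0.155]]
board top [248 197  24  23 401] [[251, 197], [248, 201], [250, 206], [248, 211], [251, 209], [258, 219], [270, 219], [271, 212], [266, 199]]
  z=.16 [[0.606, 0.12], [0.597, 0.126], [0.586, 0.121], [0.575, 0.125], [0.58, 0.119], [0.558, 0.103], [0.559, 0.078], [0.574, 0.076], [0.602, 0.088]]
  z=0 [[0.642, 0.14], [0.632, 0.147], [0.62, 0.142], [0.607, 0.146], [0.612, 0.139], [0.588, 0.122], [0.589, 0.093], [0.606, 0.091], [0.637, 0.104]]
yel side [243 251  15  63 696] [[248, 251], [243, 258], [246, 312], [253, 313], [257, 307], [253, 253]]
  z=0 [[0.719, -0.111], [0.73, -0.076], [0.707, 0.16], [0.69, 0.164], [0.682, 0.141], [0.704, -0.1]]
yel top [232 151  25  30 454] [[235, 151], [232, 158], [242, 176], [254, 180], [256, 172], [249, 155]]
  z=.16 [[0.708, 0.159], [0.692, 0.164], [0.652, 0.141], [0.643, 0.115], [0.661, 0.111], [0.699, 0.128]]
  z=0 [[0.757, 0.184], [0.739, 0.191], [0.694, 0.164], [0.684, 0.135], [0.704, 0.131], [0.74
[... 2227 characters left out ...]
0.086], [0.64, -0.084], [0.642, -0.061]]
  z=0 [[0.664, -0.052], [0.656, -0.042], [0.661, -0.035], [0.655, 0.037], [0.218, 0.047], [0.216, -0.071], [0.519, -0.08], [0.528, -0.087], [0.528, -0.096], [0.536, -0.094], [0.531, -0.089], [0.538, -0.084], [0.543, -0.086], [0.54, -0.096], [0.628, -0.095], [0.632, -0.088], [0.632, -0.095], [0.64, -0.095], [0.642, -0.088], [0.654, -0.086], [0.657, -0.062]]
head (array([0.594, 0.102, 0.163]), np.float64(0.0037040964512727696))
fence corner (array([0.223, 0.042, 0.058]), np.float64(0.004399132865121781)) (array([0.637, 0.031, 0.058]), np.float64(0.0007681348858796924))
[0.638 0.031 0.064]
[ 0.637 -0.081  0.064]
[ 0.218 -0.072  0.064]
[0.221 0.043 0.064]
```

The manual's scale: shifts go in shares of 50 mm and turns go in units of 5 degrees. Converting my numbers, -0.04 m is -0.8, -0.025 m is -0.5.

Emit:
{"api": "creep_tool", "payload": {
  "increments": {"jaw":[0,0,0,0,0,0,0,0,0,0,0,0],"sx":[0,0,-0.8,-0.8,-0.8,-0.8,-0.8,-0.8,-0.8,-0.8,-0.8,-0.8],"sy":[0,0,-0.48,-0.48,-0.48,-0.48,-0.48,-0.48,-0.48,-0.48,-0.48,-0.48],"sz":[-0.5,-0.5,0,0,0,0,0,0,0,0,0,0],"twist":[0,0,0,0,0,0,0,0,0,0,0,0]}
}}

```text
t: 1.3
tcp_pos: [0.485, 0.2701, 0.2554]
orientation: [[-0.968, 0.252, -0.0], [0.252, 0.968, -0.0], [0.0, -0.0, -1.0]]
contact_force: [-0.5, 1.4, 0.6]
width: 0.021
finger_force: 0.0
```

```bash
python3 -c "
from h import *
print(onz('top',233,302,.036),onz('top',227,310,.036))"
```

```text
[0.38785811 0.16930947 0.036     ] [0.36931189 0.1825563  0.036     ]
```

Converted, -0.038 m is -0.76, -0.024 m is -0.48, 8.5 degrees is 1.7.

Emit:
{"api": "creep_tool", "payload": {
  "increments": {"jaw":[0,0,0,0,0,0,0,0,0,0,0,0],"sx":[-0.76,-0.76,-0.76,-0.76,-0.76,0,0,0,0,0,0,0],"sy":[-0.48,-0.48,-0.48,-0.48,-0.48,0,0,0,0,0,0,0],"sz":[0,0,0,0,0,0,0,0,0,0,0,0],"twist":[0,0,0,0,0,1.7,1.7,1.7,1.7,1.7,1.7,1.7]}
}}

```text
t: 2.5
tcp_pos: [0.6375, 0.1078, 0.2551]
orientation: [[-0.268, 0.963, -0.001], [0.963, 0.268, -0.0], [-0.0, -0.001, -1.0]]
contact_force: [0.9, 0.2, -0.5]
width: 0.007
finger_force: 0.0
```

Emit:
{"api": "creep_tool", "payload": {
  "increments": {"jaw":[0,0,0],"sx":[0,0,0],"sy":[0,0,0],"sz":[0,0,0],"twist":[1.7,1.78,0]}
}}

```text
t: 2.8
tcp_pos: [0.6375, 0.1079, 0.255]
orientation: [[0.024, 1.0, -0.001], [1.0, -0.024, -0.001], [-0.001, -0.001, -1.0]]
contact_force: [0.3, -0.6, -0.0]
width: 0.004
finger_force: 0.0
```

Emit:
{"api": "creep_tool", "payload": {
  "increments": {"jaw":[0,0,0,0,0,0,0],"sx":[-0.06,0,0,0,0,0,0],"sy":[0,0,0,0,-0.14,-0.1,0],"sz":[0.6,0.6,0.6,0.5,0,0,0],"twist":[0,0,0,0,0,0,0]}
}}

```text
t: 3.5
tcp_pos: [0.6257, 0.1051, 0.1421]
orientation: [[0.019, 1.0, 0.002], [1.0, -0.019, 0.001], [0.001, 0.002, -1.0]]
contact_force: [0.2, -0.8, 0.2]
width: 0.001
finger_force: 0.0
```

```bash
python3 -c "
from h import *
a=snap('side','s1')[200:330,200:400];b=snap('top','t1')[140:260,190:350]
a=cv2.resize(a,(400,260));b=cv2.resize(b,(347,260))
cv2.imwrite('pics/c1.png',np.hstack([a,b])[...,::-1])"
```

```text
(no output)
```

View pics/c1.png

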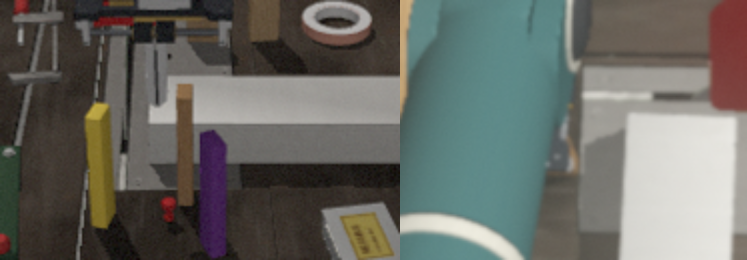

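The picture shows the closed finger at crop (162,80), just beyond the board's far face at crop (177–193,85), roughly 1 cm away. Nothing has been disturbed. I'll push now, towards the robot.

Emit:
{"api": "creep_tool", "payload": {
  "increments": {"jaw":[0,0,0,0,0,0],"sx":[0,0,0,0,0,0],"sy":[-0.12,-0.1,-0.1,-0.1,-0.1,-0.08],"sz":[0,0,0,0,0,0],"twist":[0,0,0,0,0,0]}
}}

```text
t: 4.2
tcp_pos: [0.5952, 0.1056, 0.1405]
orientation: [[0.021, 1.0, -0.0], [1.0, -0.021, -0.0], [-0.0, -0.0, -1.0]]
contact_force: [1.2, 0.2, -0.8]
width: 0.006
finger_force: 0.0
```

```bash
python3 -c "
from h import *
a=snap('side','s2')[200:330,200:400];cv2.imwrite('pics/c2.png',cv2.resize(a,(400,260))[...,::-1])"
```

```text
(no output)
```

View pics/c2.png

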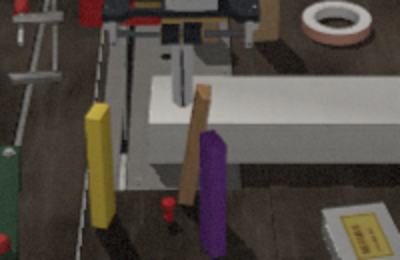

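The board is leaning towards the robot: head at crop (203,87), foot at (187,203), roughly 7°. A little more push should let it fall.

Converted, -0.03 m is -0.6, -0.005 m is -0.1.

Emit:
{"api": "creep_tool", "payload": {
  "increments": {"jaw":[0,0,0,0,0,0,0,0,1,1,1],"sx":[0,0,0,0,0,0,0,0,0,0,0],"sy":[-0.1,-0.1,-0.08,0,0,0,0,0,0,0,0],"sz":[0,0,0,0,0,0,0,0,-0.6,-0.6,-0.6],"twist":[0,0,0,0,0,0,0,0,0,0,0]}
}}

```text
t: 5.35
tcp_pos: [0.5816, 0.1057, 0.2315]
orientation: [[0.021, 1.0, -0.0], [1.0, -0.021, -0.0], [-0.0, -0.0, -1.0]]
contact_force: [-0.0, -0.3, 0.3]
width: 0.219
finger_force: 0.0
```

Emit:
{"api": "creep_tool", "payload": {
  "increments": {"jaw":[1,1,1,1,1],"sx":[0.8,0.8,0.8,0.8,0.8],"sy":[0,0,0,0,0],"sz":[0,0,0,0,0],"twist":[0,0,0,0,0]}
}}

```text
t: 5.85
tcp_pos: [0.5857, 0.3075, 0.2305]
orientation: [[0.021, 1.0, 0.0], [1.0, -0.021, 0.0], [0.0, 0.0, -1.0]]
contact_force: [0.0, -0.6, -0.2]
width: 0.645
finger_force: 0.0
```

```bash
python3 -c "
from h import *
a=snap('side','s3')[200:350,200:400];b=snap('top','t3')[140:330,170:370]
a=cv2.resize(a,(400,300));b=cv2.resize(b,(400,380));a=cv2.copyMakeBorder(a,0,80,0,0,0)
cv2.imwrite('pics/c3.png',np.hstack([a,b])[...,::-1])"
```

```text
(no output)
```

View pics/c3.png

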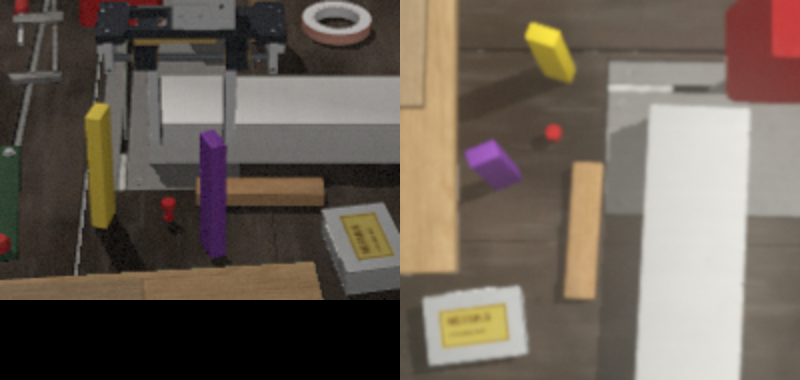

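The board lies flat on its broad face. Its top face corners are at top crop (573,162), (603,162), (596,299), (564,296). The knob screw and the purple and yellow boards are undisturbed. I'll measure it.

```bash
cat > m.py <<'E'
from h import *
import sys
np.set_printoptions(precision=4,suppress=True)
def meas(f,box):
    T=cv2.imread(f'pics/{f}.png');h=cv2.cvtColor(T,cv2.COLOR_BGR2HSV).astype(int)
    m=((h[...,0]>5)&(h[...,0]<19)&(h[...,1]>85)&(h[...,2]>70));o=np.zeros(m.shape,np.uint8);x0,y0,x1,y1=box;o[y0:y1,x0:x1]=m[y0:y1,x0:x1]
    n,l,st,c=cv2.connectedComponentsWithStats(o);k=1+st[1:,4].argmax()
    ct=cv2.findContours((l==k).astype(np.uint8),0,2)[0][0][:,0]
    W=np.array([onz('top',*p,.019)[:2] for p in ct],np.float32);R=cv2.minAreaRect(W);return R,cv2.boxPoints(R)
if __name__=='__main__':
    R,B=meas(sys.argv[1],tuple(map(int,sys.argv[2:6])));print(R);print(B)
E
python3 m.py t3 245 212 282 300; python3 -c "
from h import *
print([onz('side',*p,.0).round(3) for p in[(299,302.5),(361,302)]],[onz('side',*p,.019).round(3) for p in[(361,295.5)]])
print([onz('top',*p,.16).round(3) for p in [(203,216),(205,222),(216,210)]])
print(tri('side',(361.5,295.5),'top',(252,288.5)))
print([proj('top',(x,y,.019)).round(1) for x,y in[(.58,.1),(.42,.1)]])"
```

```text
((0.5009410381317139, 0.1090993583202362), (0.0385710783302784, 0.16338811814785004), 88.25215148925781)
[[0.4187 0.0923]
 [0.582  0.0873]
 [0.5832 0.1259]
 [0.4199 0.1309]]
[array([0.578, 0.127, 0.   ]), array([0.422, 0.13 , 0.   ])] [array([0.423, 0.128, 0.019])]
[array([0.563, 0.221, 0.16 ]), array([0.551, 0.217, 0.16 ]), array([0.577, 0.194, 0.16 ])]
(array([0.42130226, 0.1284002 , 0.01946647]), np.float64(0.0012136521720348052))
[array([266.2, 221.1]), array([264.3, 289. ])]
```

Emit:
{"api": "creep_tool", "payload": {
  "increments": {"jaw":[1,1,1,1,1,1],"sx":[-0.82,-0.82,-0.82,-0.82,0,0],"sy":[-0.68,-0.68,-0.68,-0.68,0,0],"sz":[0,0,0,0,0,0],"twist":[0,0,0,0,0,0]}
}}

```text
t: 6.55
tcp_pos: [0.4548, 0.1543, 0.2311]
orientation: [[0.022, 1.0, 0.001], [1.0, -0.022, 0.002], [0.002, 0.001, -1.0]]
contact_force: [0.3, 1.3, -0.2]
width: 1.001
finger_force: 0.0
```

Converted, -0.007 m is -0.14, 0.04 m is 0.8.

Emit:
{"api": "creep_tool", "payload": {
  "increments": {"jaw":[1,1,1,1,1,1,1,1,1],"sx":[-0.2,0,0,0,0,0,0,0,0],"sy":[-0.14,0,0,0,0,0,0,0,0],"sz":[0,0.8,0.8,0.8,0.8,0.6,0.4,0.2,0],"twist":[0,0,0,0,0,0,0,0,0]}
}}

```text
t: 7.45
tcp_pos: [0.4475, 0.1443, 0.0095]
orientation: [[0.021, 1.0, -0.002], [1.0, -0.021, -0.001], [-0.002, -0.002, -1.0]]
contact_force: [0.6, 0.2, 0.8]
width: 0.999
finger_force: 0.0
```

```bash
python3 -c "
from h import *
s=r.state();print(s['tcp_pos'],s['contact_force'])
a=snap('side','s4')[200:350,200:400];b=snap('top','t4')[140:330,170:370]
a=cv2.resize(a,(400,300));b=cv2.resize(b,(400,380));a=cv2.copyMakeBorder(a,0,80,0,0,0)
cv2.imwrite('pics/c4.png',np.hstack([a,b])[...,::-1])"
```

```text
[0.44746724 0.1442687  0.00953684] [0.59928831 0.17304323 0.75899002]
```

View pics/c4.png

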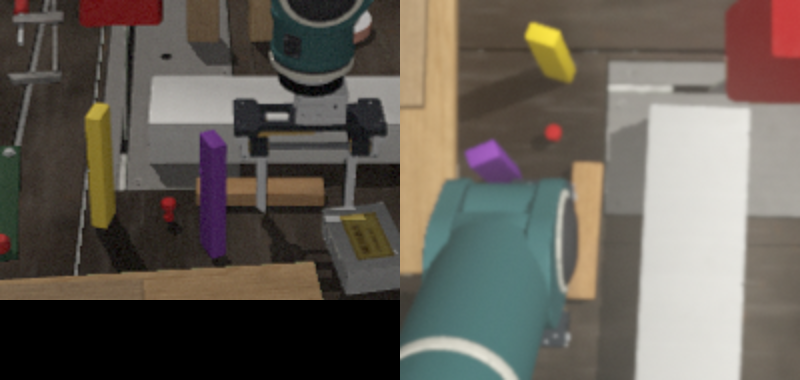

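The far finger (crop 262,195) sits in front of the board's middle (197–323), and the near finger is off its end. The purple board is untouched. First push of about 34 mm.

Emit:
{"api": "creep_tool", "payload": {
  "increments": {"jaw":[1,1,1,1,1,1,1,1,1],"sx":[-0.1,-0.08,-0.08,-0.08,-0.08,-0.08,-0.08,-0.08,0],"sy":[0,0,0,0,0,0,0,0,0],"sz":[0,0,0,0,0,0,0,0,0],"twist":[0,0,0,0,0,0,0,0,0]}
}}

```text
t: 8.45
tcp_pos: [0.4471, 0.1111, 0.0104]
orientation: [[0.022, 1.0, -0.0], [1.0, -0.022, -0.0], [-0.0, -0.0, -1.0]]
contact_force: [0.6, -0.3, 0.0]
width: 1.001
finger_force: 0.0
```

```bash
python3 -c "
from h import *
snap('top','t5')"; python3 m.py t5 245 212 295 300
```

```text
((0.5342784523963928, 0.08188021928071976), (0.0332898311316967, 0.091819167137146), 89.33854675292969)
[[0.4882 0.0658]
 [0.58   0.0647]
 [0.5804 0.098 ]
 [0.4886 0.0991]]
```

Emit:
{"api": "creep_tool", "payload": {
  "increments": {"jaw":[1,1,1,1,1,1,1,1,1,1,1],"sx":[0.16,0.1,0,0,0,-0.1,-0.08,-0.08,-0.08,-0.08,0],"sy":[0,0,0.54,0.54,0,0,0,0,0,0,0],"sz":[0,0,0,0,0,0,0,0,0,0,0],"twist":[0,0,0,0,0,0,0,0,0,0,0]}
}}

```text
t: 9.6
tcp_pos: [0.5008, 0.102, 0.0106]
orientation: [[0.022, 1.0, -0.0], [1.0, -0.022, -0.0], [-0.0, -0.0, -1.0]]
contact_force: [-0.2, 0.5, -0.4]
width: 1.0
finger_force: 0.0
```

```bash
python3 -c "
from h import *
a=snap('side','s6')[200:350,200:400];b=snap('top','t6')[140:330,170:370]
a=cv2.resize(a,(400,300));b=cv2.resize(b,(400,380));a=cv2.copyMakeBorder(a,0,80,0,0,0)
cv2.imwrite('pics/c6.png',np.hstack([a,b])[...,::-1])"
```

```text
(no output)
```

View pics/c6.png

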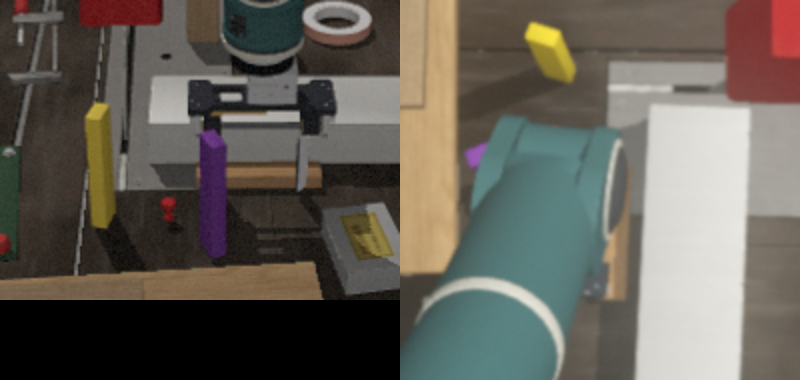

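Both fingers now bear on the long edge (crop 210 and 302,165–188). The board lies parallel to the fence, about 2.5 cm off it. I'll push on and watch the force.

Converted, -0.003 m is -0.06, -0.002 m is -0.04.

Emit:
{"api": "creep_tool", "payload": {
  "increments": {"jaw":[1,1,1,1,1,1,1,1],"sx":[-0.06,-0.06,-0.06,-0.06,-0.06,-0.06,-0.04,0],"sy":[0,0,0,0,0,0,0,0],"sz":[0,0,0,0,0,0,0,0],"twist":[0,0,0,0,0,0,0,0]}
}}

```text
t: 10.5
tcp_pos: [0.5005, 0.0823, 0.0105]
orientation: [[0.021, 1.0, -0.0], [1.0, -0.021, -0.0], [-0.0, 0.0, -1.0]]
contact_force: [-0.5, -0.1, 0.0]
width: 0.998
finger_force: 0.0
```

Emit:
{"api": "creep_tool", "payload": {
  "increments": {"jaw":[1,1,1],"sx":[-0.02,-0.02,0],"sy":[0,0,0],"sz":[0,0,0],"twist":[0,0,0]}
}}

```text
t: 10.8
tcp_pos: [0.5008, 0.0814, 0.0106]
orientation: [[0.02, 1.0, 0.001], [1.0, -0.02, 0.001], [0.001, 0.001, -1.0]]
contact_force: [0.7, 4.9, -0.6]
width: 1.0
finger_force: 2.5
```

Converted, -0.001 m is -0.02.

Emit:
{"api": "creep_tool", "payload": {
  "increments": {"jaw":[1,1],"sx":[-0.02,0],"sy":[0,0],"sz":[0,0],"twist":[0,0]}
}}

```text
t: 11.0
tcp_pos: [0.5008, 0.0813, 0.0107]
orientation: [[0.02, 1.0, 0.001], [1.0, -0.02, 0.002], [0.002, 0.001, -1.0]]
contact_force: [0.1, 10.2, -0.6]
width: 1.0
finger_force: 5.1
```

Emit:
{"api": "creep_tool", "payload": {
  "increments": {"jaw":[1,1],"sx":[-0.02,0],"sy":[0,0],"sz":[0,0],"twist":[0,0]}
}}

```text
t: 11.2
tcp_pos: [0.5008, 0.0812, 0.0107]
orientation: [[0.02, 1.0, 0.001], [1.0, -0.02, 0.003], [0.003, 0.001, -1.0]]
contact_force: [1.1, 15.4, 0.6]
width: 1.002
finger_force: 7.6
```

It's firmly stopped by the fence at 15 N. I'll press each end in turn with small turns, then back off and look.

Converted, 1 degrees is 0.2.

Emit:
{"api": "creep_tool", "payload": {
  "increments": {"jaw":[1,1,1,1,1,1],"sx":[0,0,0,0,0,0],"sy":[0,0,0,0,0,0],"sz":[0,0,0,0,0,0],"twist":[0.2,0,-0.4,0,0.2,0]}
}}

```text
t: 11.8
tcp_pos: [0.5007, 0.0811, 0.0107]
orientation: [[0.02, 1.0, 0.001], [1.0, -0.02, 0.003], [0.003, 0.0, -1.0]]
contact_force: [0.0, 15.9, 0.0]
width: 1.0
finger_force: 7.6
```

Emit:
{"api": "creep_tool", "payload": {
  "increments": {"jaw":[1,1,1,1,1,1,1,1,1,1,1,1],"sx":[0.06,0.14,0.2,0,0,0,0,0,0.8,0.8,0.8,0.8],"sy":[0,0,0,0,0,0,0,0,-0.8,-0.8,-0.8,-0.8],"sz":[0,0,0,-0.6,-1,-1,-1,-1,0,0,0,0],"twist":[0,0,0,0,0,0,0,0,0,0,0,0]}
}}

```text
t: 13.0
tcp_pos: [0.3606, 0.2445, 0.2408]
orientation: [[0.021, 1.0, 0.001], [1.0, -0.021, 0.0], [0.0, 0.001, -1.0]]
contact_force: [0.7, 1.4, 0.6]
width: 1.001
finger_force: 0.0
```

```bash
python3 -c "
from h import *
a=snap('side','s7')[200:350,200:400];b=snap('top','t7')[140:330,170:370]
a=cv2.resize(a,(400,300));b=cv2.resize(b,(400,380));a=cv2.copyMakeBorder(a,0,80,0,0,0)
cv2.imwrite('pics/c7.png',np.hstack([a,b])[...,::-1])"; python3 m.py t7 245 212 300 300
```

```text
((0.4986734092235565, 0.05616207420825958), (0.026519564911723137, 0.15569047629833221), 88.218994140625)
[[0.4205 0.0453]
 [0.5761 0.0405]
 [0.5769 0.067 ]
 [0.4213 0.0718]]
```

View pics/c7.png

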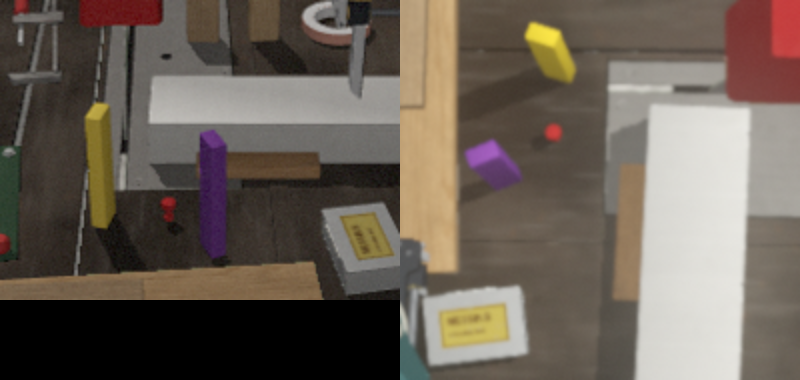

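The board (top crop x 615–640, y 163–300) lies flat along the fence face. Its yaw of −1.8° matches the fence, and its span of x 0.42–0.58 is well inside the fence's 0.22–0.64. Nothing else has moved and the robot is clear.

```bash
python3 -c "
from workcell import r
print(r.sign_off())"
```

```text
the job is handed in; nothing more can be done
None
```

The board was tipped flat and pushed snug against the fence, within both its ends; nothing else on the table visibly moved, and I handed the job in at about 13 s (no verdict was returned).

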